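# Close the filter cell and hold it shut

## Task

Lay the small knobbed steel support disc flat in the round seat of the filter cell's lower half and let go of it, then set the upper half onto the two dowels and press it down against the sprung black seal until the two halves are closed face to face. Finish while still holding it pressed fully shut with the gripper: do not let go, the seal would push it open again. Leave the two bottles and the beaker standing where they are.

Things in the scene. Friction and masses are not known exactly. Their poses are not given: they have to be found in the camera images.
- lower_half (a point): lower half of the filter cell: aluminium block 160 x 90 x 30 mm, fixed to the bench, a round seat in its middle, two upright dowels near its ends, a small steel outlet nipple out of its +y side. The point is the centre of its upper (mating) face, 30 mm above the bench; x runs along the 160 mm side, z up
- dowel_a (a point): tip of the steel dowel at x = +60 mm on the lower half: 10 mm in diameter, 30 mm tall above the mating face, the last 6 mm tapering to 5 mm
- dowel_b (a point): tip of the other, equal dowel, at x = -60 mm
- seat (a point): centre of the floor of the round seat in the lower half, where the disc lies: a black carrier on a spring, floor 52 mm across, 2 mm below the mating face while free, inside a seal rim 64 mm in outer diameter and 8 mm above this floor (6 mm above the mating face)
- seal (a joint): how far the black sprung carrier with its seal rim is pressed down, m: 0 free (rim 6 mm proud), 0.006 when the halves meet face to face. It pushes back with 6 N at the start, rising to 12 N when closed, more than the weight of the upper half
- upper_half (a point): upper half, loose, right side up on the bench: aluminium plate 150 x 80 x 22 mm, on it a 70 x 50 x 6 mm pad, on that a grip block 60 mm long (x), 28 mm wide (y), 32 mm tall. The point is the centre of the grip block, 44 mm above the plate's underside, 16 mm below the block's top; x along the 150 mm side, z up. Mass 0.35 to 0.55 kg
- upper_base (a point): centre of the upper half's underside, same axes. Two through holes for the dowels, 12 mm in diameter with 2 mm chamfers, lie at x = +60 and -60 mm; between them a cavity 41 mm across, 22 mm deep, takes the disc's knob. Either way round fits. Closed, this point lies on the centre of the lower half's mating face
- frit (a point): steel support disc, loose, lying flat: 47 mm in diameter, 6 mm thick, with a central upright knob 16 mm in diameter and 20 mm tall on top. The point is the centre of the knob, 16 mm above the underside and 10 mm below the knob's top; z up. Mass 80 g
- amber_mid (a point): bystander: amber glass bottle with black cap, 48 mm diameter, 95 mm tall; the point is half-way up
- clear_mid (a point): bystander: clear glass bottle with red cap, 52 mm diameter, 100 mm tall; the point is half-way up
- beaker_mid (a point): bystander: small glass beaker, 54 mm diameter, 60 mm tall; the point is half-way up
Mind the look-alikes: they are no part of the job. Leave any purple look-alike of the part that bears frit alone.

How it is judged:
By the outcome, as a careful person would: the job done as asked, in the order asked, and still so for the second after the job is handed in, while the arm keeps its last pose, push and grip.
It also fails if it takes over 54 s, if anything falls off the work surface, if the arm or the gripper's body presses on something with over 40 N, if the wrist force passes 120 N, or if a joint passes its speed limit or range.

## Robot

A 7-joint arm with a two-finger parallel gripper is mounted at the origin on the work surface. World frame = base frame: x ahead of the robot, y to its left, z up, the work surface at z = 0. Lengths are in m, angles in rad, forces in N, time in s.
With the tool pointing down it reaches from about 0.4 to 0.85 m from the base axis. Payload 10.4 kg.
Tool frame: the origin (TCP) lies on the centre line of the jaws, within the pads' length; the fingertips stand 17 mm ahead of it and the grasp point (between the pads) lies 2 mm behind it; z points along the fingers, y is the direction in which the jaws open and shut (so a half turn about z gives the same grasp; the last joint's range is limited). The gripper opens to 87 mm and grips with 3 to 60 N. Pads are 19 mm wide; open, the fingers measure 117 mm over their backs; the gripper's body (75 mm by 190 mm) begins 51 mm behind the grasp point.
Start: joints at [1.258, 0.332, -0.065, 1.46, 0.022, 1.35, -0.088], TCP at [0.179, -0.599, 0.24] pointing down, gripper open.
Joint ranges: [-2.6, 2.6], [-0.5, 2.12], [-1.47, 1.34], [0.16, 2.42], [-1.27, 4.41], [0.06, 2.06], [-2.6, 2.6]. Speed limits (rad/s): [2.22, 2.22, 2.79, 2.79, 3.14, 3.14, 3.14].

## Interface

Orientations are given as a unit quaternion [x, y, z, w].
In Python, from bench import r gives the robot as it stands.
- The arm moves only by the tool apply_moves, never from a script. Its argument "commands" is a list of rows, each an object with "rot": the turn, a rotation vector about the world's x, y, z in units of 180 degrees (1.0 is 180 degrees), a list of three; "linear": the shift along the world's x, y, z in units of 0.3 m (1.0 is 0.3 m), a list of three; "grip": the closure, from -1 (fully open) to 1 (shut). A call has 1 to 20 rows; each row is the pose to reach, as a shift and turn from the pose commanded when the call began, turning the shorter way round; what a row does not reach only later rows make up. A row lasts 1/10 s, in which the tool goes at most 50 mm and 8.59 degrees, less where a joint would pass 70% of its speed; a pose out of reach is approached as far as the arm can. A call with a number of a shift or a turn outside -1 to 1 is refused whole. A call with a gripper value outside its range is refused whole. The fingers move at their own pace and stop on an object; "newtons" is the grip in N (left out, the last holds). Time passes only in rows, so rows that repeat a pose let the fingers close. It gives the time, the measured TCP pose, the force and the opening at its end, in the units of the state.
- r.read_state(): the state, without advancing time (a new reading comes with each control period).
- r.camera(name): name is "scene" or "top"; returns a dict with "frame" (420x560x3 uint8, red, green, blue), "mtx" (3x3 intrinsics, pixels), "extrinsics" (4x4, takes a point from world to camera coordinates). Camera axes: x right, y down, z forward; pixel columns grow to the right and rows downward; lengths in m; the calibration is good to about 2 mm. A picture is of the moment at which its call begins. There is no depth.
- r.close_job(): hands the job in, once; it reports no verdict.
Trained networks look in a picture, given as the dict that the camera call returned (one of the last four; its "shot" number tells which), for a name from the list of things; names that differ only in an ending like _2 or _b are one class to them, and where a whole thing is asked for, a point or a joint stands for the part that bears it (a point fixed in the world has none). Each returns a list of dicts, best first, with "p" (0 to 1); they miss things now and then, are a little off and sometimes report something else, mostly with a low value. They report only what shows in the picture. A call takes as long as a camera call. They do not tell look-alikes from the thing itself.
- r.search_frame(thing, picture): "bbox" ([left, top, width, height] in pixels, round what is visible of it).
- r.spot_point(thing, picture): "location" ([column, row] in pixels: a listed point, or the origin of a listed thing).
The state is a dict: "time": time; "joint_positions": joint angles; "joint_vel": joint speeds; "joint_torque": joint torques, N m; "ee_pos": TCP position; "eef_rot": TCP orientation; "ft_force": force on the tool from outside, world axes, zero at the start; "torque": the same for the moment, N m; "width": finger opening in m.
Only numpy, scipy, OpenCV 4.12 (cv2) and the standard library are available. Lean on these libraries where they do the work, as an engineer would, in place of code of your own. Each camera call takes 0.05 s, during which the arm holds its last target. There are 200 camera calls.

## Working session

There is one attempt and no reset: what is moved stays moved. The work goes in short steps, Python scripts to look and compute and a tool call to move; the robot and the scene stay as the last step left them, time stands still between calls to the robot, and variables do not carry over. Pictures are saved under pics/ and viewed, about 8 in all and at most 12, crops included, and the job is handed in when it is done.

Besides the shell and the picture viewer there is one more tool, called as name([rows], argument=value, ...), one row to a line, values as JSON. apply_moves: Moves the arm, as the interface text tells. Its arguments: {"type":"object","properties":{"commands":{"type":"array","items":{"type":"object","properties":{"rot":{"type":"array","items":{"type":"number"}},"linear":{"type":"array","items":{"type":"number"}},"grip":{"type":"number"}}}},"newtons":{"type":"number"}},"required":["commands"]}

```bash
mkdir -p pics; cat > h.py <<'E'
from bench import r
import numpy as np, cv2
def shots(): return {n:r.camera(n) for n in("scene","top")}
def ray(p,px):
    K,E=np.array(p["mtx"]),np.array(p["extrinsics"]);R,t=E[:3,:3],E[:3,3]
    d=R.T@np.linalg.solve(K,[px[0],px[1],1]);return -R.T@t,d
def atz(p,px,z):
    c,d=ray(p,px);return c+d*(z-c[2])/d[2]
def tri(a,pa,b,pb):
    c1,d1=ray(a,pa);c2,d2=ray(b,pb)
    s=np.linalg.lstsq(np.c_[d1,-d2],c2-c1,rcond=None)[0]
    q1,q2=c1+s[0]*d1,c2+s[1]*d2
    return (q1+q2)/2,np.linalg.norm(q1-q2)
def proj(p,X):
    E=np.array(p["extrinsics"]);q=np.array(p["mtx"])@(E[:3,:3]@X+E[:3,3]);return q[:2]/q[2]
E
cat > a.py <<'E'
from h import *
np.set_printoptions(precision=4,suppress=True)
S=shots()
im=np.vstack([S[n]["frame"] for n in S]); 
for n in S: cv2.imwrite(f"pics/{n}0.png",S[n]["frame"][:,:,::-1])
for t in "lower_half dowel_a seat upper_half upper_base frit amber_mid clear_mid beaker_mid".split():
    for n in S: print(t,n,[(round(d["p"],2),np.round(d["location"],1).tolist()) for d in r.spot_point(t,S[n])[:4]])
print({k:np.round(v,4).tolist() for k,v in r.read_state().items()})
E
python3 a.py
```

```text
lower_half scene [(0.97, [300.9, 242.5])]
lower_half top [(0.86, [259.3, 215.1])]
dowel_a scene [(0.81, [318.4, 213.9]), (0.64, [289.4, 241.0])]
dowel_a top [(0.71, [255.8, 192.1]), (0.71, [334.3, 163.5]), (0.66, [258.1, 234.2])]
seat scene [(0.95, [302.6, 237.4])]
seat top [(0.83, [257.4, 215.5])]
upper_half scene [(0.67, [221.6, 165.0])]
upper_half top [(0.76, [375.9, 229.4]), (0.22, [255.8, 185.6])]
upper_base scene [(0.94, [218.9, 177.7])]
upper_base top [(0.67, [374.5, 231.2]), (0.62, [372.4, 233.6])]
frit scene [(0.81, [448.7, 296.3]), (0.59, [394.0, 299.8]), (0.53, [368.2, 256.8])]
frit top [(0.71, [210.1, 237.7]), (0.51, [174.9, 209.2]), (0.49, [165.4, 277.2]), (0.46, [178.4, 241.9])]
amber_mid scene [(0.62, [307.2, 315.8]), (0.4, [187.3, 145.3])]
amber_mid top [(0.83, [203.0, 151.0]), (0.42, [439.4, 243.1])]
clear_mid scene [(0.62, [190.6, 220.5])]
clear_mid top [(0.57, [331.7, 162.7])]
beaker_mid scene [(0.92, [183.7, 144.8])]
beaker_mid top [(0.66, [433.7, 242.3])]
{'time': 1.0, 'joint_positions': [1.2584, 0.3322, -0.0647, 1.4601, 0.0216, 1.3499, -0.0885], 'joint_vel': [0.0018, 0.0012, -0.001, 0.0014, 0.0001, -0.0001, 0.0012], 'joint_torque': [0.0004, -62.3055, 0.0249, -39.0127, -0.0611, 0.0316, -0.0], 'ee_pos': [0.1786, -0.599, 0.2396], 'eef_rot': [0.9895, 0.1444, -0.0, 0.0], 'ft_force': [-0.0797, -0.1972, 0.5814], 'torque': [-0.0434, -0.0081, 0.0473], 'width': 0.0871}
```

```bash
python3 - <<'E'
import cv2,numpy as np
a=cv2.imread("pics/scene0.png");b=cv2.imread("pics/top0.png")
print(a.shape)
cv2.imwrite("pics/c1.png",cv2.resize(a[100:370,140:500],(800,600),interpolation=cv2.INTER_CUBIC))
cv2.imwrite("pics/c2.png",cv2.resize(b[120:330,140:460],(800,525),interpolation=cv2.INTER_CUBIC))
E
```

```text
(420, 560, 3)
```

View pics/c1.png

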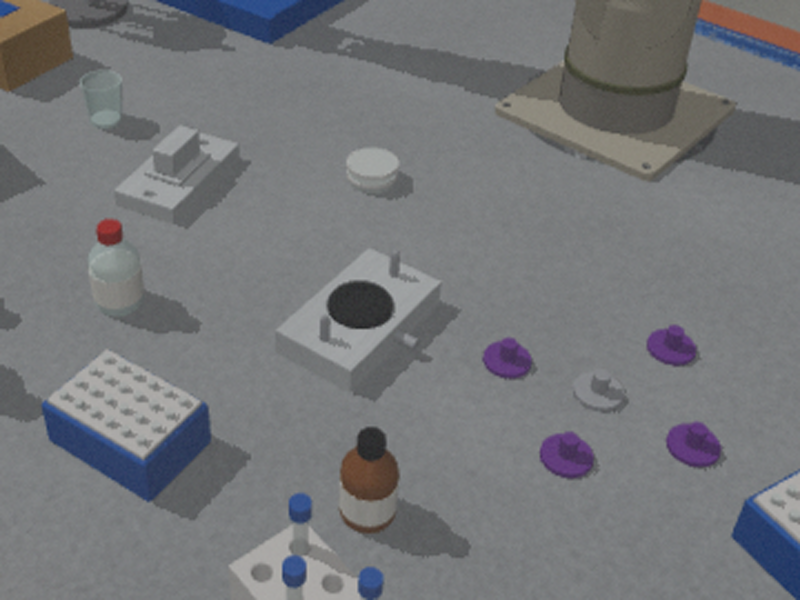

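View pics/c2.png

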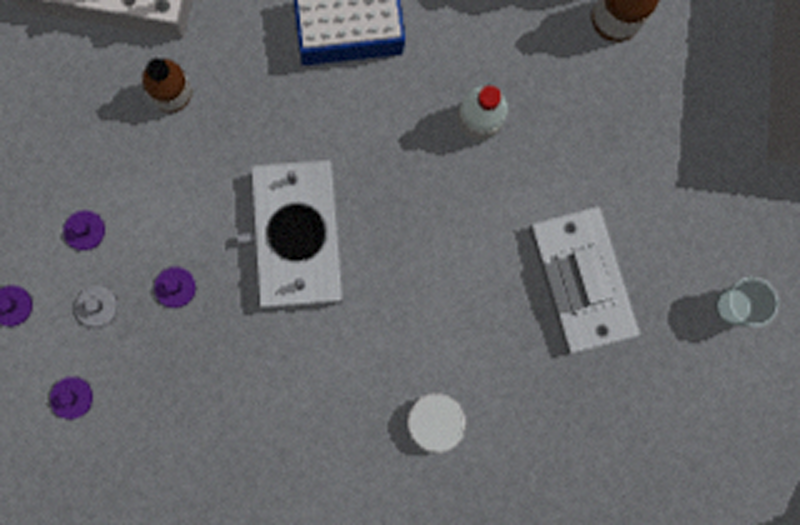

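```bash
cat > m.py <<'E'
from h import *
np.set_printoptions(precision=4,suppress=True)
def rect(p,z,x0,x1,y0,y1,s=2000):
    w=np.array([[x0,y0],[x1,y0],[x1,y1],[x0,y1]],float)
    src=np.float32([proj(p,np.array([a,b,z])) for a,b in w])
    H=cv2.getPerspectiveTransform(src,np.float32((w-[x0,y0])*s))
    return cv2.warpPerspective(p["frame"],H,(int((x1-x0)*s),int((y1-y0)*s)),flags=cv2.INTER_CUBIC)
def blob(p,z,c,h,mask):
    x0,y0=c[0]-h,c[1]-h
    im=rect(p,z,x0,c[0]+h,y0,c[1]+h); m=mask(im.astype(int)).astype(np.uint8)
    m=cv2.morphologyEx(m,cv2.MORPH_OPEN,np.ones((9,9)))
    cs=cv2.findContours(m,cv2.RETR_EXTERNAL,cv2.CHAIN_APPROX_NONE)[0]
    k=max(cs,key=cv2.contourArea); 
    return k,np.array([x0,y0])
bright=lambda i:i.min(2)>T
dark=lambda i:i.max(2)<45
T=135
if __name__=="__main__":
    S=shots()
    t,s=S["top"],S["scene"]
    for n,px in dict(steel=(178,242.4),low=(257.4,215.5),up=(374,232),base=(0,0)).items(): print(n,atz(t,px,.02))
    print("frit tri",tri(t,(178.4,241.9),s,(410.4,272.8)))
    print("seat tri",tri(t,(257.4,215.5),s,(302.6,237.4)))
    print("dowels",[tri(t,a,s,b) for a,b in (((255.8,192.1),(289.4,241)),((258.1,234.2),(318.4,213.9)))])
    for n,p in S.items():
        c=atz(p,(257.4,215.5) if n=="top" else (302.6,237.4),.036)
        k,o=blob(p,.036,c,.06,dark); e=cv2.fitEllipse(k); print(n,"rim",np.array(e[0])/2000+o,np.array(e[1])/2,e[2])
        c=atz(p,(257.4,215.5) if n=="top" else (302.6,237.4),.030)
        k,o=blob(p,.030,c,.11,bright); e=cv2.minAreaRect(k); print(n,"low",np.array(e[0])/2000+o,np.array(e[1])/2,e[2])
        c=atz(p,(374,232) if n=="top" else (219.5,172),.022)
        k,o=blob(p,.022,c,.11,bright); e=cv2.minAreaRect(k); print(n,"up",np.array(e[0])/2000+o,np.array(e[1])/2,e[2])
        c=atz(p,(178,243) if n=="top" else (410,275),.006)
        k,o=blob(p,.006,c,.035,lambda i:(i.min(2)>115)&(i[...,0]-i[...,1]<15)); e=cv2.fitEllipse(k); print(n,"frit",np.array(e[0])/2000+o,np.array(e[1])/2,e[2])
    im=np.hstack([cv2.resize(rect(t,.022,*(lambda c:(c[0]-.1,c[0]+.1,c[1]-.1,c[1]+.1))(atz(t,(374,232),.022))),(400,400)),
      cv2.resize(rect(t,.006,*(lambda c:(c[0]-.05,c[0]+.05,c[1]-.05,c[1]+.05))(atz(t,(178,242.4),.006)),s=4000),(400,400))])
    cv2.imwrite("pics/d1.png",im[:,:,::-1])
E
python3 m.py
```

```text
steel [0.4567 0.2516 0.02  ]
low [0.5391 0.0336 0.02  ]
up [ 0.5018 -0.2952  0.02  ]
base [1.1982 0.8658 0.02  ]
frit tri (array([0.4577, 0.2549, 0.0116]), np.float64(0.004734760681716478))
seat tri (array([0.5394, 0.0318, 0.0249]), np.float64(0.0037115323622532934))
dowels [(array([0.5971, 0.0395, 0.0578]), np.float64(0.003155929922441352)), (array([0.4825, 0.0267, 0.0561]), np.float64(0.001725255226220117))]Traceback (most recent call last):
  File "m.py", line 27, in <module>
    k,o=blob(p,.036,c,.06,dark); e=cv2.fitEllipse(k); print(n,"rim",np.array(e[0])/2000+o,np.array(e[1])/2,e[2])
        ~~~~^^^^^^^^^^^^^^^^^^^
  File "m.py", line 13, in blob
    k=max(cs,key=cv2.contourArea);
ValueError: max() iterable argument is empty
```

```bash
python3 - <<'E'
import cv2
a=cv2.imread("pics/scene0.png");b=cv2.imread("pics/top0.png")
for im,ps in ((a,[(302,238),(275,245),(330,225),(240,220),(200,188),(410,277)]),(b,[(258,213),(255,200),(270,190),(247,235),(355,235),(378,245),(178,247),(300,215)])):
    for x,y in ps: print((x,y),im[y,x])
E
```

```text
(302, 238) [52 51 53]
(275, 245) [158 157 154]
(330, 225) [164 161 160]
(240, 220) [129 129 126]
(200, 188) [152 151 149]
(410, 277) [97 96 93]
(258, 213) [13 14 12]
(255, 200) [162 160 157]
(270, 190) [150 149 145]
(247, 235) [161 157 155]
(355, 235) [72 72 71]
(378, 245) [161 159 156]
(178, 247) [124 116 117]
(300, 215) [111 108 108]
```

```bash
sed -i 's/<45/<80/; s/^T=135/T=139/' m.py; sed -i '/"frit",np/d; /035,lambda/d' m.py; python3 m.py | tail -6
```

```text
scene rim [0.5496 0.0353] [64.2343 68.6224] 131.41998291015625
scene low [0.5446 0.0309] [161.322   90.5624] 6.394398212432861
scene up [ 0.5396 -0.2834] [75.6668 80.569 ] 16.598106384277344
top rim [0.5451 0.031 ] [64.3569 65.2283] 4.013092994689941
top low [0.5462 0.0311] [159.1392  89.5924] 6.153103828430176
top up [ 0.5043 -0.2946] [149.9477  79.6432] 16.699243545532227
```

View pics/d1.png

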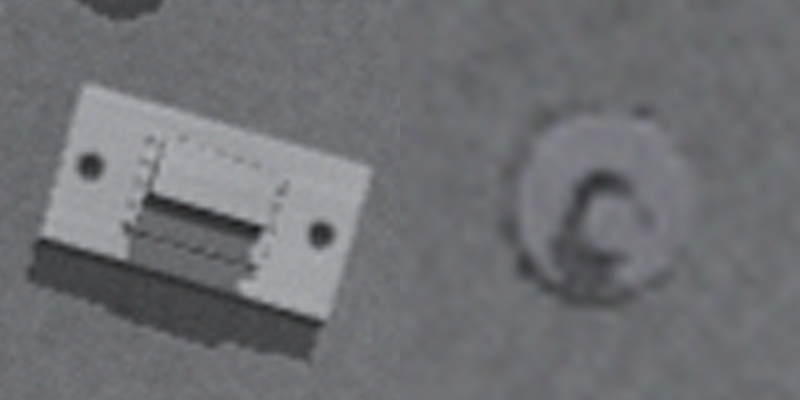

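apply_moves([
  {"linear": [0.9, 0.5, 0], "rot": [0, 0, 0], "grip": 0.0},
  {"linear": [0.9, 0.5, 0], "rot": [0, 0, 0], "grip": 0.0},
  {"linear": [0.9, 0.5, 0], "rot": [0, 0, 0], "grip": 0.0},
  {"linear": [0.9, 0.5, 0], "rot": [0, 0, 0], "grip": 0.0},
  {"linear": [0.9, 0.5, 0], "rot": [0, 0, 0], "grip": 0.0},
  {"linear": [0.9, 0.5, 0], "rot": [0, 0, 0], "grip": 0.0},
  {"linear": [0.9, 0.5, 0], "rot": [0, 0, 0], "grip": 0.0},
  {"linear": [0.9, 1, 0], "rot": [0, 0, -0.057], "grip": 0.0},
  {"linear": [0.9, 1, 0], "rot": [0, 0, -0.057], "grip": 0.0},
  {"linear": [0.9, 1, 0], "rot": [0, 0, -0.057], "grip": 0.0},
  {"linear": [0.9, 1, 0], "rot": [0, 0, -0.057], "grip": 0.0},
  {"linear": [0.9, 1, 0], "rot": [0, 0, -0.057], "grip": 0.0},
], newtons=15)

```text
time: 2.4
ee_pos: [0.4487, -0.2983, 0.2401]
eef_rot: [0.998, 0.056, 0.0, 0.001]
ft_force: [-0.0, -1.6, 0.3]
width: 0.0437
```

```bash
python3 - <<'E'
from h import *
np.set_printoptions(precision=4,suppress=True)
S=shots();t,s=S["top"],S["scene"]
print("top disc",atz(t,(178,242.4),.006)+[.0016,.00175,0],"scene disc",atz(s,(410,275.5),.005))
print("tri",tri(t,(178.4,241.9),s,(410.4,272.8)))
for a,b in (((255.8,192.1),(289.4,241)),((258.1,234.2),(318.4,213.9))): print(atz(t,a,.06),atz(s,b,.06))
g=r.read_state();print(g["ee_pos"],g["eef_rot"],g["width"],g["time"],g["joint_positions"])
E
```

```text
top disc [0.4595 0.257  0.006 ] scene disc [0.4571 0.2577 0.005 ]
tri (array([0.4577, 0.2549, 0.0116]), np.float64(0.004734760681716478))
[0.5976 0.0381 0.06  ] [0.598  0.0424 0.06  ]
[0.4816 0.0272 0.06  ] [0.4868 0.0289 0.06  ]
[ 0.4482 -0.3002  0.2397] [ 0.9985  0.0546 -0.      0.0003] 0.04365630409204758 2.5 [ 0.7524  0.1588 -0.2744  1.6773  0.0449  1.3113 -0.9918]
```

apply_moves([
  {"linear": [0.033, 1, 0], "rot": [0, 0, 0], "grip": 0.0},
  {"linear": [0.033, 1, 0], "rot": [0, 0, 0], "grip": 0.0},
  {"linear": [0.033, 1, 0], "rot": [0, 0, 0], "grip": 0.0},
  {"linear": [0.033, 1, 0], "rot": [0, 0, 0], "grip": 0.0},
  {"linear": [0.033, 1, 0], "rot": [0, 0, 0], "grip": 0.0},
  {"linear": [0.033, 1, 0], "rot": [0, 0, 0], "grip": 0.0},
  {"linear": [0.033, 1, 0], "rot": [0, 0, 0], "grip": 0.0},
  {"linear": [0.033, 1, 0], "rot": [0, 0, 0], "grip": 0.0},
])

```text
time: 3.3
ee_pos: [0.4589, 0.0008, 0.2396]
eef_rot: [0.998, 0.056, 0.0, 0.0]
ft_force: [-0.6, -0.8, -0.8]
width: 0.0436
```

apply_moves([
  {"linear": [0, 0.853, 0], "rot": [0, 0, 0], "grip": 0.0},
  {"linear": [0, 0.853, 0], "rot": [0, 0, 0], "grip": 0.0},
  {"linear": [0, 0.853, 0], "rot": [0, 0, 0], "grip": 0.0},
  {"linear": [0, 0.853, 0], "rot": [0, 0, 0], "grip": 0.0},
  {"linear": [0, 0.853, 0], "rot": [0, 0, 0], "grip": 0.0},
  {"linear": [0, 0.853, -0.3], "rot": [0, 0, 0], "grip": 0.0},
  {"linear": [0, 0.853, -0.5], "rot": [0, 0, 0], "grip": 0.0},
  {"linear": [0, 0.853, -0.5], "rot": [0, 0, 0], "grip": 0.0},
  {"linear": [0, 0.853, -0.5], "rot": [0, 0, 0], "grip": 0.0},
  {"linear": [0, 0.853, -0.5], "rot": [0, 0, 0], "grip": 0.0},
  {"linear": [0, 0.853, -0.5], "rot": [0, 0, 0], "grip": 0.0},
  {"linear": [0, 0.853, -0.5], "rot": [0, 0, 0], "grip": 0.0},
])

```text
time: 4.5
ee_pos: [0.4603, 0.2572, 0.0921]
eef_rot: [0.998, 0.055, 0.002, -0.0]
ft_force: [0.6, 0.8, -0.9]
width: 0.0434
```

```bash
python3 - <<'E'
from h import *
np.set_printoptions(precision=4,suppress=True)
S=shots();t,s=S["top"],S["scene"]
g=r.read_state();print(g["ee_pos"],g["eef_rot"],g["width"],g["time"],g["ft_force"])
tip=np.array(g["ee_pos"])-[0,0,.017]
q=[proj(p,tip) for p in (t,s)];print(q, [proj(p,np.array([.4585,.257,.026])) for p in (t,s)])
ims=[]
for p,c in zip((s,t),(q[1],q[0])):
    im=p["frame"].copy();c=np.round(c).astype(int)
    x0,y0=c[0]-50,c[1]-50; im=cv2.resize(im[y0:y0+100,x0:x0+100],(400,400),interpolation=cv2.INTER_CUBIC)
    cv2.drawMarker(im,(202,202),(255,0,0),0,12);ims.append(im)
cv2.imwrite("pics/e1.png",np.hstack(ims)[:,:,::-1])
E
```

```text
[0.4596 0.2571 0.0914] [ 0.9985  0.055   0.0015 -0.0002] 0.04349924547732818 4.6 [-1.0875  0.0762 -0.6398]
[array([170.7539, 239.2775]), array([415.0191, 252.0469])] [array([175.5402, 241.4837]), array([411.1011, 268.6575])]
```

View pics/e1.png

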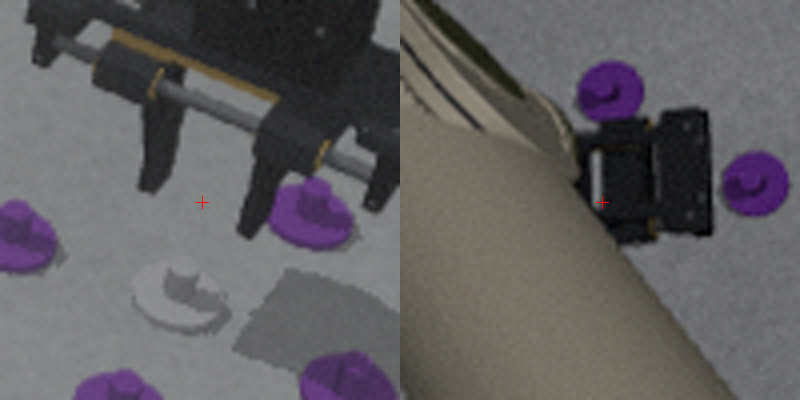

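apply_moves([
  {"linear": [0, 0, -0.1], "rot": [0, 0, 0], "grip": 0.0},
  {"linear": [0, 0, -0.15], "rot": [0, 0, 0], "grip": 0.0},
  {"linear": [0, 0, -0.205], "rot": [0, 0, 0], "grip": 0.0},
  {"linear": [0, 0, -0.205], "rot": [0, 0, 0], "grip": 0.0},
  {"linear": [0, 0, -0.205], "rot": [0, 0, 0], "grip": 0.0},
  {"linear": [0, 0, -0.205], "rot": [0, 0, 0], "grip": 1.0},
  {"linear": [0, 0, -0.205], "rot": [0, 0, 0], "grip": 1.0},
  {"linear": [0, 0, -0.205], "rot": [0, 0, 0], "grip": 1.0},
  {"linear": [0, 0, -0.205], "rot": [0, 0, 0], "grip": 1.0},
  {"linear": [0, 0, -0.205], "rot": [0, 0, 0], "grip": 1.0},
  {"linear": [0, 0, -0.205], "rot": [0, 0, 0], "grip": 1.0},
  {"linear": [0, 0, -0.205], "rot": [0, 0, 0], "grip": 1.0},
], newtons=8)

```text
time: 5.8
ee_pos: [0.4587, 0.2569, 0.0283]
eef_rot: [0.998, 0.055, 0.0, 0.0]
ft_force: [-0.8, -0.9, 3.4]
width: 0.0157
```

```bash
python3 - <<'E'
from bench import r
g=r.read_state();print(g["joint_positions"],g["width"],g["ee_pos"],g["ft_force"])
E
```

```text
[ 0.02111775  0.44508877 -0.72173001  1.90107746  0.3634582   0.92922159
 -2.33414025] 0.015721008785508937 [0.45868818 0.25688523 0.02828781] [-0.795792   -0.86256328  3.41942591]
```

apply_moves([
  {"linear": [0, 0, 0], "rot": [0, 0, 0], "grip": 0.2},
  {"linear": [0, 0, 0], "rot": [0, 0, 0], "grip": 0.2},
  {"linear": [0, 0, 0], "rot": [0, 0, 0], "grip": 0.2},
  {"linear": [0, 0, 0], "rot": [0, 0, 0.5], "grip": 0.2},
  {"linear": [0, 0, 0], "rot": [0, 0, 0.5], "grip": 0.2},
  {"linear": [0, 0, 0], "rot": [0, 0, 0.5], "grip": 0.2},
  {"linear": [0, 0, 0], "rot": [0, 0, 0.5], "grip": 0.2},
  {"linear": [0, 0, 0], "rot": [0, 0, 0.5], "grip": 0.2},
  {"linear": [0, 0, 0], "rot": [0, 0, 0.5], "grip": 0.2},
  {"linear": [0, 0, 0], "rot": [0, 0, 0.5], "grip": 0.2},
  {"linear": [0, 0, 0], "rot": [0, 0, 0.5], "grip": 0.2},
  {"linear": [0, 0, 0], "rot": [0, 0, 0.5], "grip": 0.2},
  {"linear": [0, 0, 0], "rot": [0, 0, 0.5], "grip": 0.2},
  {"linear": [0, 0, 0], "rot": [0, 0, 0.5], "grip": 0.2},
  {"linear": [0, 0, 0], "rot": [0, 0, 0.5], "grip": 0.2},
  {"linear": [0, 0, 0], "rot": [0, 0, 0.5], "grip": 0.2},
])

```text
time: 7.4
ee_pos: [0.4585, 0.257, 0.028]
eef_rot: [0.668, 0.744, 0.0, -0.0]
ft_force: [0.4, 0.8, 0.5]
width: 0.0352
```

apply_moves([
  {"linear": [0, 0, 0], "rot": [0, 0, 0], "grip": 1.0},
  {"linear": [0, 0, 0], "rot": [0, 0, 0], "grip": 1.0},
  {"linear": [0, 0, 0], "rot": [0, 0, 0], "grip": 1.0},
  {"linear": [0, 0, 0], "rot": [0, 0, 0], "grip": 1.0},
  {"linear": [0, 0, 0], "rot": [0, 0, 0], "grip": 1.0},
  {"linear": [0, 0, 0], "rot": [0, 0, 0], "grip": 1.0},
  {"linear": [0, 0, 0.2], "rot": [0, 0, 0], "grip": 1.0},
  {"linear": [0, 0, 0.4], "rot": [0, 0, 0], "grip": 1.0},
  {"linear": [0, 0, 0.4], "rot": [0, 0, 0], "grip": 1.0},
  {"linear": [0, 0, 0.4], "rot": [0, 0, 0], "grip": 1.0},
  {"linear": [0, 0, 0.4], "rot": [0, 0, 0], "grip": 1.0},
], newtons=20)

```text
time: 8.5
ee_pos: [0.4585, 0.2565, 0.1476]
eef_rot: [0.667, 0.745, -0.0, 0.0]
ft_force: [-0.2, -0.7, -1.1]
width: 0.0153
```

apply_moves([
  {"linear": [0.29, -0.753, 0], "rot": [0, 0, -0.5], "grip": 1.0},
  {"linear": [0.29, -0.753, 0], "rot": [0, 0, -0.5], "grip": 1.0},
  {"linear": [0.29, -0.753, 0], "rot": [0, 0, -0.5], "grip": 1.0},
  {"linear": [0.29, -0.753, 0], "rot": [0, 0, -0.5], "grip": 1.0},
  {"linear": [0.29, -0.753, 0], "rot": [0, 0, -0.5], "grip": 1.0},
  {"linear": [0.29, -0.753, 0], "rot": [0, 0, -0.5], "grip": 1.0},
  {"linear": [0.29, -0.753, 0], "rot": [0, 0, -0.5], "grip": 1.0},
  {"linear": [0.29, -0.753, 0], "rot": [0, 0, -0.5], "grip": 1.0},
  {"linear": [0.29, -0.753, 0], "rot": [0, 0, -0.5], "grip": 1.0},
  {"linear": [0.29, -0.753, 0], "rot": [0, 0, -0.5], "grip": 1.0},
  {"linear": [0.29, -0.753, 0], "rot": [0, 0, -0.5], "grip": 1.0},
  {"linear": [0.29, -0.753, 0], "rot": [0, 0, -0.5], "grip": 1.0},
  {"linear": [0.29, -0.753, 0], "rot": [0, 0, -0.5], "grip": 1.0},
  {"linear": [0.29, -0.753, -0.15], "rot": [0, 0, -0.5], "grip": 1.0},
  {"linear": [0.29, -0.753, -0.2], "rot": [0, 0, -0.5], "grip": 1.0},
  {"linear": [0.29, -0.753, -0.2], "rot": [0, 0, -0.5], "grip": 1.0},
  {"linear": [0.29, -0.753, -0.2], "rot": [0, 0, -0.5], "grip": 1.0},
  {"linear": [0.29, -0.753, -0.2], "rot": [0, 0, -0.5], "grip": 1.0},
  {"linear": [0.29, -0.753, -0.2], "rot": [0, 0, -0.5], "grip": 1.0},
])

```text
time: 10.4
ee_pos: [0.5463, 0.0311, 0.0894]
eef_rot: [0.998, 0.055, 0.001, 0.0]
ft_force: [0.8, -0.3, -0.5]
width: 0.0152
```

```bash
python3 - <<'E'
from h import *
np.set_printoptions(precision=4,suppress=True)
S=shots();t,s=S["top"],S["scene"]
g=r.read_state();e=np.array(g["ee_pos"]);print(e,g["eef_rot"],g["width"],g["time"],g["ft_force"])
ims=[]
for p in (s,t):
    for k in ("frit","seat"): print(k,[(round(d["p"],2),np.round(d["location"],1).tolist()) for d in r.spot_point(k,p)[:3]],proj(p,e-[0,0,.012]),proj(p,np.array([.5455,.031,.028])))
    im=p["frame"].copy();c=np.round(proj(p,np.array([.5455,.031,.05]))).astype(int)
    x0,y0=c[0]-40,c[1]-50;im=cv2.resize(im[y0:y0+80,x0:x0+80],(400,400),interpolation=cv2.INTER_CUBIC)
    th=np.linspace(0,2*np.pi,90)
    for rad,X,col in ((.032,np.array([.5455,.031,.036]),(255,0,0)),(.0235,e-[0,0,.022],(0,255,0))):
        pts=[(proj(p,X+rad*np.array([np.cos(a),np.sin(a),0]))-[x0,y0]+.5)*5-.5 for a in th]
        cv2.polylines(im,[np.round(pts).astype(int)],True,col,1)
    ims.append(im)
cv2.imwrite("pics/f1.png",np.hstack(ims)[:,:,::-1])
E
```

```text
[0.546  0.031  0.0889] [0.9985 0.0553 0.0007 0.0002] 0.015222594662798601 10.5 [-0.9867 -0.3603 -0.0935]
frit [(0.78, [450.0, 296.8]), (0.72, [394.8, 298.9]), (0.69, [300.0, 219.3])] [301.9556 220.8753] [301.3814 237.6123]
seat [(0.76, [301.3, 236.6])] [301.9556 220.8753] [301.3814 237.6123]
frit [(0.8, [144.0, 241.1]), (0.72, [172.9, 209.9]), (0.62, [208.1, 237.0])] [257.267  209.5309] [258.2594 212.7982]
seat [] [257.267  209.5309] [258.2594 212.7982]
```

View pics/f1.png

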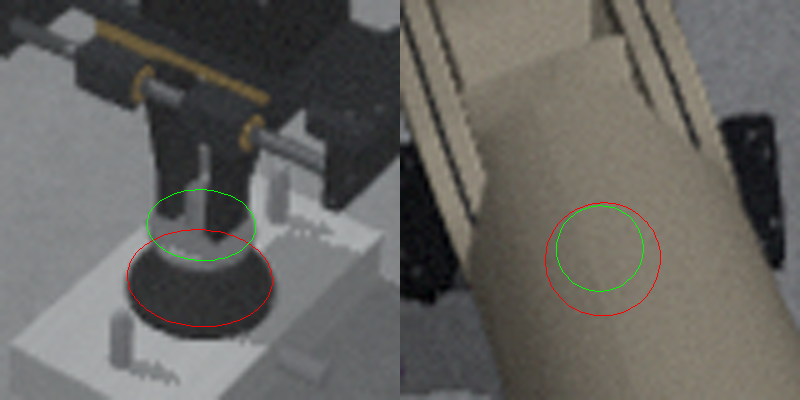

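apply_moves([
  {"linear": [0, 0, -0.04], "rot": [0, 0, 0], "grip": 1.0},
  {"linear": [0, 0, -0.06], "rot": [0, 0, 0], "grip": 1.0},
  {"linear": [0, 0, -0.07], "rot": [0, 0, 0], "grip": 1.0},
  {"linear": [0, 0, -0.08], "rot": [0, 0, 0], "grip": 1.0},
  {"linear": [0, 0, -0.09], "rot": [0, 0, 0], "grip": 1.0},
  {"linear": [0, 0, -0.09], "rot": [0, 0, 0], "grip": 1.0},
  {"linear": [0, 0, -0.09], "rot": [0, 0, 0], "grip": 1.0},
])

```text
time: 11.4
ee_pos: [0.5456, 0.0311, 0.0612]
eef_rot: [0.998, 0.055, 0.0, 0.0]
ft_force: [-0.2, -0.3, -0.7]
width: 0.0154
```

apply_moves([
  {"linear": [0, 0, -0.008], "rot": [0, 0, 0], "grip": 1.0},
  {"linear": [0, 0, -0.016], "rot": [0, 0, 0], "grip": 1.0},
  {"linear": [0, 0, -0.016], "rot": [0, 0, 0], "grip": 1.0},
  {"linear": [0, 0, -0.016], "rot": [0, 0, 0], "grip": 1.0},
])

```text
time: 11.8
ee_pos: [0.5455, 0.0311, 0.0562]
eef_rot: [0.998, 0.055, -0.0, 0.0]
ft_force: [-1.1, 0.9, -1.1]
width: 0.0151
```

```bash
python3 - <<'E'
from h import *
np.set_printoptions(precision=4,suppress=True)
s=r.camera("scene")
g=r.read_state();e=np.array(g["ee_pos"]);print(e,g["width"],g["time"],g["ft_force"],g["torque"])
p=s;im=p["frame"].copy();c=np.round(proj(p,np.array([.5455,.031,.05]))).astype(int)
x0,y0=c[0]-40,c[1]-50
cv2.imwrite("pics/g1.png",cv2.resize(im[y0:y0+80,x0:x0+80],(400,400),interpolation=cv2.INTER_CUBIC)[:,:,::-1])
E
```

```text
[0.5454 0.031  0.0562] 0.015299760904144588 11.85 [-0.619   0.1142 -1.8542] [ 0.0183 -0.0224 -0.0425]
```

View pics/g1.png

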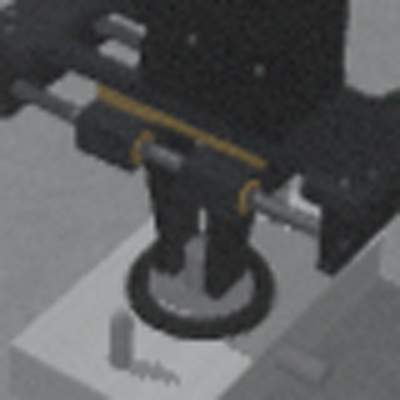

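apply_moves([
  {"linear": [0, 0, -0.002], "rot": [0, 0, 0], "grip": 1.0},
  {"linear": [0, 0, -0.002], "rot": [0, 0, 0], "grip": 0.3},
  {"linear": [0, 0, -0.002], "rot": [0, 0, 0], "grip": 0.3},
  {"linear": [0, 0, -0.002], "rot": [0, 0, 0], "grip": 0.3},
  {"linear": [0, 0, -0.002], "rot": [0, 0, 0], "grip": 0.3},
  {"linear": [0, 0, 0.1], "rot": [0, 0, 0], "grip": 0.3},
  {"linear": [0, 0, 0.3], "rot": [0, 0, 0], "grip": 0.3},
  {"linear": [0, 0, 0.6], "rot": [0, 0, 0], "grip": 0.3},
  {"linear": [0, 0, 0.6], "rot": [0, 0, 0], "grip": 0.3},
  {"linear": [0, 0, 0.6], "rot": [0, 0, 0], "grip": 0.3},
  {"linear": [0, 0, 0.6], "rot": [0, 0, 0], "grip": 0.3},
  {"linear": [0, 0, 0.6], "rot": [0, 0, 0], "grip": 0.3},
])

```text
time: 13.05
ee_pos: [0.5449, 0.0308, 0.2351]
eef_rot: [0.998, 0.055, -0.001, 0.0]
ft_force: [-0.6, -0.0, 0.3]
width: 0.0308
```

```bash
python3 - <<'E'
from h import *
from m import rect,blob
np.set_printoptions(precision=4,suppress=True)
s=r.camera("scene")
g=r.read_state();e=np.array(g["ee_pos"]);print(e,g["width"],g["time"],g["ft_force"])
# upper half in scene: rectified at plate top and block top
a=rect(s,.022,.5043-.1,.5043+.1,-.2946-.1,-.2946+.1);b=rect(s,.060,.5043-.1,.5043+.1,-.2946-.1,-.2946+.1)
for im,(w,h) in ((a,(150,80)),(b,(60,28))):
    bx=cv2.boxPoints(((200,200),(w*2,h*2),16.7)).astype(int);cv2.polylines(im,[bx],True,(255,0,0),1)
f=s["frame"];c=np.round(proj(s,np.array([.5455,.031,.036]))).astype(int)
cv2.imwrite("pics/h1.png",np.hstack([cv2.resize(x,(266,266)) if x.shape[0]!=266 else x for x in(a,b,cv2.resize(f[c[1]-35:c[1]+35,c[0]-35:c[0]+35],(266,266),interpolation=cv2.INTER_CUBIC))])[:,:,::-1])
E
```

```text
[0.5448 0.0308 0.2348] 0.030739599171805458 13.1 [-0.0375 -0.7229 -0.2257]
```

View pics/h1.png

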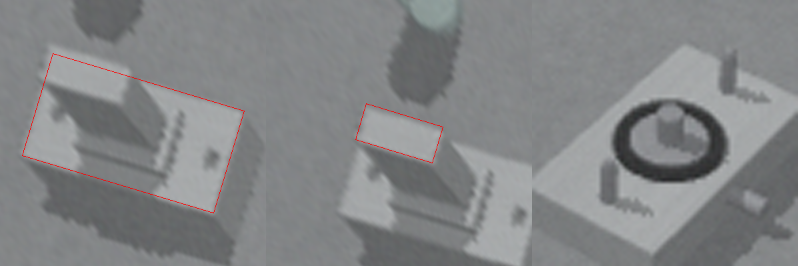

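apply_moves([
  {"linear": [-0.137, -1, 0], "rot": [0, 0, 0.058], "grip": -0.4},
  {"linear": [-0.137, -1, 0], "rot": [0, 0, 0.058], "grip": -0.4},
  {"linear": [-0.137, -1, 0], "rot": [0, 0, 0.058], "grip": -0.4},
  {"linear": [-0.137, -1, 0], "rot": [0, 0, 0.058], "grip": -0.4},
  {"linear": [-0.137, -1, 0], "rot": [0, 0, 0.058], "grip": -0.4},
  {"linear": [-0.137, -1, 0], "rot": [0, 0, 0.058], "grip": -0.4},
  {"linear": [-0.137, -1, 0], "rot": [0, 0, 0.058], "grip": -0.4},
  {"linear": [-0.137, -1, 0], "rot": [0, 0, 0.058], "grip": -0.4},
  {"linear": [-0.137, -1, 0], "rot": [0, 0, 0.058], "grip": -0.4},
  {"linear": [-0.137, -1, 0], "rot": [0, 0, 0.058], "grip": -0.4},
])

```text
time: 14.1
ee_pos: [0.505, -0.2667, 0.236]
eef_rot: [0.989, 0.148, -0.0, -0.0]
ft_force: [-0.6, 0.7, -0.2]
width: 0.0611
```

apply_moves([
  {"linear": [0, -0.085, -0.1], "rot": [0, 0, 0], "grip": -0.4},
  {"linear": [0, -0.085, -0.25], "rot": [0, 0, 0], "grip": -0.4},
  {"linear": [0, -0.085, -0.4], "rot": [0, 0, 0], "grip": -0.4},
  {"linear": [0, -0.085, -0.4], "rot": [0, 0, 0], "grip": -0.4},
  {"linear": [0, -0.085, -0.4], "rot": [0, 0, 0], "grip": -0.4},
  {"linear": [0, -0.085, -0.4], "rot": [0, 0, 0], "grip": -0.4},
])

```text
time: 14.7
ee_pos: [0.5062, -0.2943, 0.1192]
eef_rot: [0.989, 0.147, 0.002, 0.001]
ft_force: [-0.6, 0.7, 0.3]
width: 0.0611
```

```bash
python3 - <<'E'
from h import *
from scipy.spatial.transform import Rotation as R
s=r.camera("scene")
g=r.read_state();e=np.array(g["ee_pos"]);print(e,g["width"],g["time"],g["ft_force"],R.from_quat(g["eef_rot"]).as_matrix().round(3))
p=s;im=p["frame"].copy();c=np.round(proj(p,np.array([.5043,-.2946,.06]))).astype(int)
x0,y0=c[0]-50,c[1]-50
cv2.imwrite("pics/i1.png",cv2.resize(im[y0:y0+100,x0:x0+100],(400,400),interpolation=cv2.INTER_CUBIC)[:,:,::-1])
E
```

```text
[ 0.50611467 -0.29456564  0.1191837 ] 0.06106256848014286 14.75 [-0.35735682  0.35513532  0.44716486] [[ 0.957  0.29   0.004]
 [ 0.29  -0.957 -0.002]
 [ 0.003  0.003 -1.   ]]
```

View pics/i1.png

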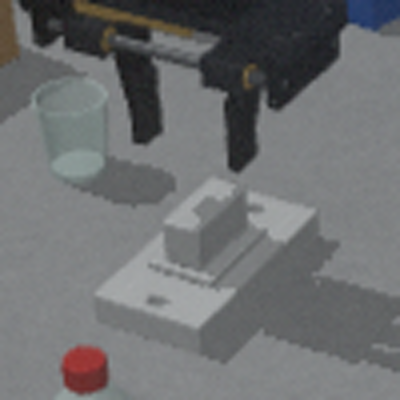

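apply_moves([
  {"linear": [0, 0, -0.08], "rot": [0, 0, 0], "grip": -0.4},
  {"linear": [0, 0, -0.14], "rot": [0, 0, 0], "grip": -0.4},
  {"linear": [0, 0, -0.19], "rot": [0, 0, 0], "grip": -0.4},
  {"linear": [0, 0, -0.228], "rot": [0, 0, 0], "grip": -0.4},
  {"linear": [0, 0, -0.228], "rot": [0, 0, 0], "grip": -0.4},
  {"linear": [0, 0, -0.228], "rot": [0, 0, 0], "grip": -0.4},
  {"linear": [0, 0, -0.228], "rot": [0, 0, 0], "grip": 1.0},
  {"linear": [0, 0, -0.228], "rot": [0, 0, 0], "grip": 1.0},
  {"linear": [0, 0, -0.228], "rot": [0, 0, 0], "grip": 1.0},
  {"linear": [0, 0, -0.228], "rot": [0, 0, 0], "grip": 1.0},
  {"linear": [0, 0, -0.228], "rot": [0, 0, 0], "grip": 1.0},
  {"linear": [0, 0, -0.228], "rot": [0, 0, 0], "grip": 1.0},
  {"linear": [0, 0, -0.228], "rot": [0, 0, 0], "grip": 1.0},
], newtons=55)

```text
time: 16.05
ee_pos: [0.5045, -0.2945, 0.048]
eef_rot: [0.989, 0.146, 0.0, 0.0]
ft_force: [0.0, -0.5, 1.6]
width: 0.0276
```

apply_moves([
  {"linear": [0, 0, 0.05], "rot": [0, 0, 0], "grip": 1.0},
  {"linear": [0, 0, 0.15], "rot": [0, 0, 0], "grip": 1.0},
  {"linear": [0, 0, 0.3], "rot": [0, 0, 0], "grip": 1.0},
  {"linear": [0, 0, 0.4], "rot": [0, 0, 0], "grip": 1.0},
  {"linear": [0, 0, 0.4], "rot": [0, 0, 0], "grip": 1.0},
  {"linear": [0, 0, 0.4], "rot": [0, 0, 0], "grip": 1.0},
  {"linear": [0, 0, 0.4], "rot": [0, 0, 0], "grip": 1.0},
])

```text
time: 16.75
ee_pos: [0.5033, -0.2941, 0.1662]
eef_rot: [0.989, 0.146, -0.001, -0.001]
ft_force: [0.5, -0.2, -5.2]
width: 0.0275
```

apply_moves([
  {"linear": [0.137, 0.9, 0.05], "rot": [0, 0, -0.058], "grip": 1.0},
  {"linear": [0.137, 0.9, 0.05], "rot": [0, 0, -0.058], "grip": 1.0},
  {"linear": [0.137, 0.9, 0.05], "rot": [0, 0, -0.058], "grip": 1.0},
  {"linear": [0.137, 0.9, 0.05], "rot": [0, 0, -0.058], "grip": 1.0},
  {"linear": [0.137, 0.9, 0.05], "rot": [0, 0, -0.058], "grip": 1.0},
  {"linear": [0.137, 0.9, 0.05], "rot": [0, 0, -0.058], "grip": 1.0},
  {"linear": [0.137, 0.9, 0.05], "rot": [0, 0, -0.058], "grip": 1.0},
  {"linear": [0.137, 0.9, 0.05], "rot": [0, 0, -0.058], "grip": 1.0},
  {"linear": [0.137, 0.9, 0.05], "rot": [0, 0, -0.058], "grip": 1.0},
])

```text
time: 17.65
ee_pos: [0.5449, -0.026, 0.1818]
eef_rot: [0.999, 0.054, -0.001, 0.0]
ft_force: [1.2, -1.1, -4.3]
width: 0.0276
```

apply_moves([
  {"linear": [0, 0.1, 0], "rot": [0, 0, 0], "grip": 1.0},
  {"linear": [0, 0.185, 0], "rot": [0, 0, 0], "grip": 1.0},
  {"linear": [0, 0.185, 0], "rot": [0, 0, 0], "grip": 1.0},
  {"linear": [0, 0.185, -0.06], "rot": [0, 0, 0], "grip": 1.0},
  {"linear": [0, 0.185, -0.12], "rot": [0, 0, 0], "grip": 1.0},
  {"linear": [0, 0.185, -0.18], "rot": [0, 0, 0], "grip": 1.0},
  {"linear": [0, 0.185, -0.18], "rot": [0, 0, 0], "grip": 1.0},
  {"linear": [0, 0.185, -0.18], "rot": [0, 0, 0], "grip": 1.0},
  {"linear": [0, 0.185, -0.18], "rot": [0, 0, 0], "grip": 1.0},
  {"linear": [0, 0.185, -0.18], "rot": [0, 0, 0], "grip": 1.0},
])

```text
time: 18.65
ee_pos: [0.5461, 0.0308, 0.1298]
eef_rot: [0.998, 0.055, 0.001, 0.0]
ft_force: [0.7, 0.7, -3.8]
width: 0.0277
```

```bash
cat > look.py <<'E'
from h import *
import sys
from scipy.spatial.transform import Rotation as R
s=r.camera("scene");np.set_printoptions(precision=4,suppress=True)
g=r.read_state();e=np.array(g["ee_pos"]);M=R.from_quat(g["eef_rot"]).as_matrix()
print(e,g["width"],g["time"],g["ft_force"],g["torque"],M)
im=s["frame"].copy();c=np.round(proj(s,np.array([.5455,.031,.05]))).astype(int)
x0,y0=c[0]-60,c[1]-60;k=5
im=cv2.resize(im[y0:y0+120,x0:x0+120],(600,600),interpolation=cv2.INTER_CUBIC)
def poly(C,yaw,w,h,col):
    u=np.array([np.cos(yaw),np.sin(yaw),0]);v=np.array([-u[1],u[0],0])
    q=[(proj(s,C+a*w/2*u+b*h/2*v)-[x0,y0]+.5)*k-.5 for a,b in((1,1),(1,-1),(-1,-1),(-1,1))]
    cv2.polylines(im,[np.round(q).astype(int)],True,col,1)
L=np.array([.5455,.031,.03]);poly(L,np.radians(6.3),.16,.09,(255,0,0))
y=np.arctan2(M[1,0],M[0,0])
B=e+M@[0,0,.048];poly(B,y,.15,.08,(0,255,0));poly(B+[0,0,.022],y,.15,.08,(0,255,0))
print("yaw",np.degrees(y),"base",B)
cv2.imwrite(sys.argv[1],im[:,:,::-1])
E
python3 look.py pics/j1.png
```

```text
[0.546  0.0309 0.1297] 0.027773221408959888 18.7 [ 0.0468 -0.1205 -4.9677] [-0.023  -0.0071 -0.0021] [[ 0.9939  0.1102  0.0013]
 [ 0.1102 -0.9939 -0.0002]
 [ 0.0013  0.0004 -1.    ]]
yaw 6.326827629885845 base [0.5461 0.0309 0.0817]
```

View pics/j1.png

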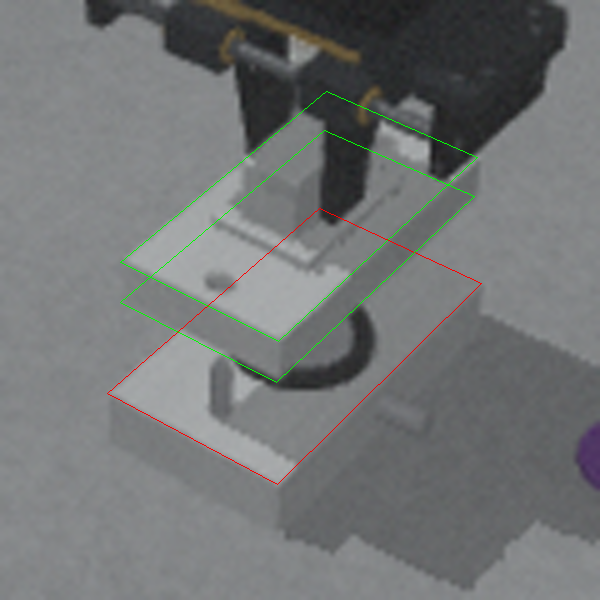

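apply_moves([
  {"linear": [0, 0, -0.03], "rot": [0, 0, 0], "grip": 1.0},
  {"linear": [0, 0, -0.05], "rot": [0, 0, 0], "grip": 1.0},
  {"linear": [0, 0, -0.065], "rot": [0, 0, 0], "grip": 1.0},
  {"linear": [0, 0, -0.075], "rot": [0, 0, 0], "grip": 1.0},
  {"linear": [0, 0, -0.085], "rot": [0, 0, 0], "grip": 1.0},
  {"linear": [0, 0, -0.085], "rot": [0, 0, 0], "grip": 1.0},
  {"linear": [0, 0, -0.085], "rot": [0, 0, 0], "grip": 1.0},
])

```text
time: 19.4
ee_pos: [0.5456, 0.0311, 0.1035]
eef_rot: [0.998, 0.055, 0.0, -0.0]
ft_force: [-0.3, -0.6, -4.4]
width: 0.0274
```

apply_moves([
  {"linear": [0, 0, -0.01], "rot": [0, 0, 0], "grip": 1.0},
  {"linear": [0, 0, -0.02], "rot": [0, 0, 0], "grip": 1.0},
  {"linear": [0, 0, -0.02], "rot": [0, 0, 0], "grip": 1.0},
  {"linear": [0, 0, -0.02], "rot": [0, 0, 0], "grip": 1.0},
])

```text
time: 19.8
ee_pos: [0.5455, 0.031, 0.0973]
eef_rot: [0.998, 0.055, -0.0, 0.0]
ft_force: [-0.2, 0.2, -4.9]
width: 0.0276
```

apply_moves([
  {"linear": [0, 0, -0.01], "rot": [0, 0, 0], "grip": 1.0},
  {"linear": [0, 0, -0.02], "rot": [0, 0, 0], "grip": 1.0},
  {"linear": [0, 0, -0.03], "rot": [0, 0, 0], "grip": 1.0},
  {"linear": [0, 0, -0.037], "rot": [0, 0, 0], "grip": 1.0},
  {"linear": [0, 0, -0.037], "rot": [0, 0, 0], "grip": 1.0},
  {"linear": [0, 0, -0.037], "rot": [0, 0, 0], "grip": 1.0},
])

```text
time: 20.4
ee_pos: [0.5455, 0.0311, 0.0862]
eef_rot: [0.998, 0.055, -0.0, 0.0]
ft_force: [-0.3, 0.3, -4.6]
width: 0.0276
```

apply_moves([
  {"linear": [0, 0, -0.01], "rot": [0, 0, 0], "grip": 1.0},
  {"linear": [0, 0, -0.017], "rot": [0, 0, 0], "grip": 1.0},
  {"linear": [0, 0, -0.017], "rot": [0, 0, 0], "grip": 1.0},
  {"linear": [0, 0, -0.017], "rot": [0, 0, 0], "grip": 1.0},
  {"linear": [0, 0, -0.017], "rot": [0, 0, 0], "grip": 1.0},
])

```text
time: 20.9
ee_pos: [0.5459, 0.0311, 0.0816]
eef_rot: [0.998, 0.055, 0.0, 0.0]
ft_force: [0.0, 0.8, 2.8]
width: 0.0273
```

apply_moves([
  {"linear": [0, 0, -0.005], "rot": [0, 0, 0], "grip": 1.0},
  {"linear": [0, 0, -0.01], "rot": [0, 0, 0], "grip": 1.0},
  {"linear": [0, 0, -0.01], "rot": [0, 0, 0], "grip": 1.0},
  {"linear": [0, 0, -0.01], "rot": [0, 0, 0], "grip": 1.0},
  {"linear": [0, 0, -0.01], "rot": [0, 0, 0], "grip": 1.0},
])

```text
time: 21.4
ee_pos: [0.5459, 0.0311, 0.0785]
eef_rot: [0.998, 0.055, 0.0, 0.0]
ft_force: [-1.2, 0.3, 5.8]
width: 0.0278
```

apply_moves([
  {"linear": [0, 0, -0.004], "rot": [0, 0, 0], "grip": 1.0},
  {"linear": [0, 0, -0.004], "rot": [0, 0, 0], "grip": 1.0},
  {"linear": [0, 0, -0.004], "rot": [0, 0, 0], "grip": 1.0},
  {"linear": [0, 0, -0.004], "rot": [0, 0, 0], "grip": 1.0},
])

```text
time: 21.8
ee_pos: [0.5459, 0.0311, 0.0779]
eef_rot: [0.998, 0.055, 0.0, 0.0]
ft_force: [-4.5, -1.1, 13.8]
width: 0.0277
```

apply_moves([
  {"linear": [0, 0, -0.002], "rot": [0, 0, 0], "grip": 1.0},
  {"linear": [0, 0, -0.003], "rot": [0, 0, 0], "grip": 1.0},
  {"linear": [0, 0, -0.003], "rot": [0, 0, 0], "grip": 1.0},
  {"linear": [0, 0, -0.003], "rot": [0, 0, 0], "grip": 1.0},
  {"linear": [0, 0, -0.003], "rot": [0, 0, 0], "grip": 1.0},
], newtons=60)

```text
time: 22.3
ee_pos: [0.546, 0.0311, 0.0779]
eef_rot: [0.998, 0.055, 0.0, 0.001]
ft_force: [-9.1, -1.0, 24.7]
width: 0.0278
```

```bash
python3 look.py pics/k1.png; python3 look.py pics/k2.png|head -1
```

```text
[0.5459 0.0311 0.0779] 0.027706890472732795 22.35 [-9.7058 -1.3658 24.8298] [-0.2534  2.1093 -0.006 ] [[ 0.9939  0.1104  0.0009]
 [ 0.1104 -0.9939 -0.0011]
 [ 0.0008  0.0012 -1.    ]]
yaw 6.339971745230293 base [0.546  0.0311 0.0299]
[0.5459 0.0311 0.0779] 0.02744225424946601 22.4 [-9.6284 -1.4186 24.6233] [-0.2151  2.1415 -0.039 ] [[ 0.9939  0.1104  0.0009]
```

View pics/k1.png

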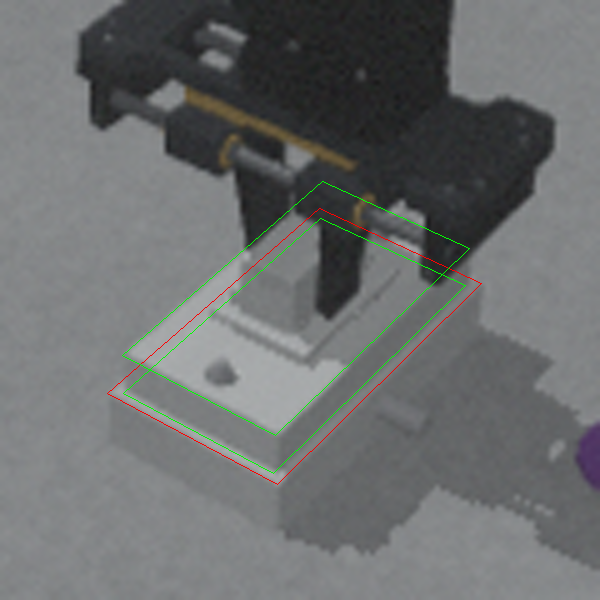

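```bash
python3 -c "
from bench import r
print(r.close_job()); g=r.read_state(); print(g['ee_pos'],g['ft_force'],g['time'])"
```

```text
the job is handed in; nothing more can be done
None
the job is handed in; nothing more can be done
```

The disc is in its seat and the cell is closed, with the gripper still holding the upper half pressed shut when I handed the job in at about 22.4 s.

- **Disc:** I picked the grey steel disc, not the four purple look-alikes around it, and centred it by gripping it in two directions. I lowered it into the seat with no contact force and let go. The picture afterwards shows it lying flat inside the seal rim.
- **Upper half:** I gripped it by its block and lowered it onto both dowels without any side force, then pressed it against the seal.
- **Closed:** The underside reads 29.9 mm against a target of 30 mm. Over the last 0.9 mm of commanded push the height did not change while the force rose from about 14 N to 25 N, so the faces are touching. The final picture shows no gap, with the dowel visible in its hole.
- **Not quite clean:** A sideways force of about 10 N appeared along x, with a 2 N m moment, once the faces touched. Tilt stayed around 0.001 rad.
- **Bottles and beaker:** The arm passed well clear of all three, but I did not take a last picture of them to confirm.
- **After hand-in:** A state reading was refused, so I have no check after that moment.

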